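Stand the fallen tea caddy in its stand and unscrew its cap

ROBOT

A 6-joint arm with a two-finger parallel gripper is mounted at the origin on the work surface. World frame = base frame: x ahead of the robot, y to its left, z up, the work surface at z = 0. Lengths are in m, angles in rad, forces in N, time in s.
With the tool pointing down it reaches from about 0.425 to 0.95 m from the base axis. Payload 3.5 kg.
Tool frame: the origin (TCP) lies midway between the tips of the shut fingers; the grasp point (between the pads) lies ctrl.grasp_offset behind it (ctrl.grasp_offset is the distance from the TCP to the grasp point, in m); x points along the fingers, y is the direction in which the jaws open and shut, and the axes are right-handed (so a half turn about x gives the same grasp; the last joint's range is limited). The gripper opens to 85 mm and grips with 20 to 120 N. Pads are 22 mm wide; open, the fingers measure 114 mm over their backs; the gripper's body (76 mm by 85 mm) begins 54 mm behind the grasp point. The pads swing forward as they close: fully open they stand 13 mm farther back than shut.
Start: joints at [-0.15, 0.286, 1.577, -0, 1.279, -0.15], TCP at [0.675, 0, 0.206] pointing down, gripper open.
Joint ranges: [-2.77, 2.77], [-0.9, 2.22], [0.21, 2.48], [-1.53, 4.67], [0.24, 2.81], [-2.84, 2.84]. Speed limits (rad/s): [2.79, 2.79, 3.14, 3.14, 3.14, 3.14].

INTERFACE

Orientations are given as a unit quaternion [x, y, z, w].
In Python, from plant import readout, read_camera, sign_off, ctrl gives the robot as it stands.
- The arm moves only by the tool drive_tool, never from a script. Its argument "steps" is a list of rows, each a list of 5 numbers: the shift along the tool's x, y, z in cm, then the turn about the tool's x in degrees, then the opening, from 0 (shut) to 1 (fully open). A call has 1 to 10 rows; each row shifts and turns the commanded pose from where the row before left it, along the tool's axes as they then stand; what a row does not reach is not made up. A row lasts 1/10 s, in which the tool goes at most 50 mm and 8.59 degrees, less where a joint would pass 70% of its speed; a pose out of reach is approached as far as the arm can. A call is refused whole if a number of a shift passes 5 or a number of a turn 8.59, either way. A call with a gripper value outside its range is refused whole. The fingers move at their own pace and stop on an object; "force" is the grip in N (left out, the last holds). Time passes only in rows, so rows that do not move let the fingers close. It gives the time, the measured TCP pose, the force and the opening at its end, in the units of the state.
- readout.get_state(): the state, without advancing time (a new reading comes with each control period).
- read_camera(name): name is "scene" or "side" or "wrist"; returns a dict with "frame" (384x512x3 uint8, red, green, blue), "vertical_fov" (degrees; the focal length in pixels is half the picture's height over the tangent of half this angle, whatever the lens; pixels are square), "cx", "cy" (the principal point, pixels), "eye" and "orientation" of the camera in the world. Camera axes: x right, y up, looking along -z (the intrinsics and any distortion apply to the point x, -y, -z); pixel columns grow to the right and rows downward; lengths in m; the calibration is good to about 2 mm. A picture is of the moment at which its call begins. There is no depth.
- sign_off(): hands the job in, once; it reports no verdict.
The state is a dict: "time": time; "qpos": joint angles; "dq": joint speeds; "joint_efforts": joint torques, N m; "eef_pos": TCP position; "tcp_rot": TCP orientation; "contact_force": force on the tool from outside, world axes, zero at the start; "wrist_torque": the same for the moment, N m; "opening": opening from 0.0 (shut) to 1.0 (fully open).
Only numpy, scipy, OpenCV 4.12 (cv2) and the standard library are available. Lean on these libraries where they do the work, as an engineer would, in place of code of your own. Each camera call takes 0.05 s, during which the arm holds its last target. There are 200 camera calls.

TASK

The tea caddy has toppled over on the altar shelf: stand it upright, fully home in its square wooden stand, which keeps it from turning, and let go of it with the cap still closed. Then unscrew the cap anticlockwise until its thread lets go, lift it straight off and finish while holding it still and level, about two to three centimetres above the caddy's neck and centred over it, with the caddy still standing home in the stand. Leave the other things on the shelf where they are.

Things in the scene. Friction and masses are not known exactly. Their poses are not given: they have to be found in the camera images.
- caddy: Steel tea caddy, loose, about 0.3 kg: square body 56 x 56 mm, 76 mm tall, round neck on top with the screw cap; 108 mm tall with the cap closed. Starts lying on a flat side, cap end pointing roughly to the right (-y). Origin at the centre of its underside (foot); +z runs from foot to cap, x and y are square to the flat sides. While it lies, its +x side faces up.
- caddy_center (a point): Centre of the caddy's square body, half-way up (38 mm from the foot along +z); axes as the caddy's. The metal neck ends 100 mm above the foot; a black springy seal in it rises to about 107 mm once the cap is loose.
- cap: Steel screw cap, loose, 0.05 kg: round, 55 mm across, 22 mm tall, fluted upright side. Origin at the centre of its lower edge, +z out of its top. Closed, it lies on the caddy's axis, lower edge 86 mm and top 108 mm above the caddy's foot, so 10 mm above the body's shoulder. Its x and y axes start along the caddy's.
- cap_center (a point): Centre of the cap, half-way up; axes as the cap's. Tight thread (0.2 to 0.4 N m): comes free after turning about 50 degrees anticlockwise, seen from above, relative to the caddy, rising 1.7 mm; a stop ends the turn at about 88 degrees. Once free the seal pushes it up at most 5 mm (9 N falling to 5 N) and it lifts straight off; it cannot be pulled off before.
- stand_socket (a point): Centre of the socket floor of the square wooden stand (90 x 90 mm, 20 mm tall, fixed to the shelf). Socket 61 mm square, 14 mm deep, floor 6 mm above the shelf, lip sloped; the caddy fits any of four ways round with 2.5 mm play each side (it can turn about 5 degrees either way). x and y are square to the socket's sides, z up.
- teacup: Blue ceramic teacup, bystander, 72 mm wide, 55 mm tall; origin at the centre of its underside.
- incense_holder: Stainless incense stick holder, bystander, round foot 64 mm wide, 56 mm tall; origin under its centre.
- bell: Small plastic bell with press button on top, bystander, 68 mm wide, 42 mm tall; origin under its centre.
- fan: Folded wooden fan base, bystander, 30 x 160 mm (long along its y), 25 mm tall; origin under its centre.
- vase: White ceramic bud vase, bystander, 60 mm wide, 105 mm tall; origin under its centre.
- candle: Electric candle, bystander, 54 mm wide, 72 mm tall; origin under its centre.
Not all that is in view belongs to the job. What is shaped like the caddy but pink is not meant.

How it is judged:
On the way, in this order (a step that is already met when the one before it is completed fails the run):
1. the caddy stands home in the stand, let go of, with its cap still closed (horizontal distance between caddy_center and stand_socket below 0.009 m and z of caddy_center in the frame of stand_socket below 0.043 m and angle between caddy_center's own z axis and vertical below 0.08 rad and contact force between the fingers and caddy below 0.1 N and linear speed of caddy below 0.02 m/s and z of cap_center in the frame of caddy_center below 0.0615 m), for 0.2 s.
2. the cap is held by the fingers and its lower edge has come clear of the neck while the caddy stays home in the stand (horizontal distance between caddy_center and stand_socket below 0.009 m and z of caddy_center in the frame of stand_socket below 0.043 m and angle between caddy_center's own z axis and vertical below 0.08 rad and z of cap_center in the frame of caddy_center above 0.082 m and contact force between the fingers and cap above 1 N), for 0.1 s.
At the end, for the whole second after the job is handed in: Fingers hold the cap still, level (0.2 rad), off the caddy, centred over it (20 mm), its centre 84 to 125 mm above the centre of the caddy's body (lower edge 11 to 52 mm above the metal neck); the untouched caddy stands upright (0.08 rad), still, on the socket floor (9 mm of centre) (horizontal distance between caddy_center and stand_socket below 0.009 m and z of caddy_center in the frame of stand_socket below 0.043 m and angle between caddy_center's own z axis and vertical below 0.08 rad and z of cap_center in the frame of caddy_center between 0.084 and 0.125 m and horizontal distance between cap_center and caddy_center below 0.02 m and angle between cap_center's own z axis and vertical below 0.2 rad and contact force between the fingers and cap above 1 N and contact force between cap and caddy below 0.05 N and contact force between the fingers and caddy below 0.1 N and linear speed of cap below 0.03 m/s and linear speed of caddy below 0.02 m/s); the arm keeps its last pose, push and grip.
It fails at once if a bystander (teacup, incense holder, bell, fan, vase, candle) is pushed more than 30 mm away or tipped over (distance of any of teacup, incense_holder, bell, fan, vase, candle from where it was at the start of the episode above 0.03 m or angle between any of teacup, incense_holder, bell, fan, vase, candle's own z axis and vertical above 0.5 rad).
It also fails if it takes over 58 s, if anything falls off the work surface, if the arm or the gripper's body presses on something with over 40 N, if the wrist force passes 120 N, or if a joint passes its speed limit or range.

## Working session

There is one attempt and no reset: what is moved stays moved. The work goes in short steps, Python scripts to look and compute and a tool call to move; the robot and the scene stay as the last step left them, time stands still between calls to the robot, and variables do not carry over. Pictures are saved under pics/ and viewed, about 8 in all and at most 12, crops included, and the job is handed in when it is done.

Besides the shell and the picture viewer there is one more tool, called as name(argument=value, ...) on one line, values as JSON. drive_tool: Moves the arm, as the interface text tells. Its arguments: {"type":"object","properties":{"steps":{"type":"array","items":{"type":"array","items":{"type":"number"}}},"force":{"type":"number"}},"required":["steps"]}

```bash
ls; mkdir -p pics
cat > h.py <<'E'
import numpy as np,cv2
from scipy.spatial.transform import Rotation as R
from plant import readout, read_camera, sign_off, ctrl
def shot(n,f=None):
    c=read_camera(n)
    if f: cv2.imwrite('pics/'+f,c['frame'][:,:,::-1])
    return c
def ray(c,u,v):
    f=c['frame'].shape[0]/2/np.tan(np.radians(c['vertical_fov'])/2)
    p=np.array([(u-c['cx'])/f,(v-c['cy'])/f])
    if c.get('distortion') is not None:
        K=np.array([[f,0,c['cx']],[0,f,c['cy']],[0,0,1.]])
        p=cv2.undistortPoints(np.array([[[u,v]]],float),K,np.array(c['distortion'],float)).ravel()
    d=R.from_quat(c['orientation']).apply([p[0],-p[1],-1]); return np.array(c['eye']),d/np.linalg.norm(d)
def on(c,u,v,z):
    e,d=ray(c,u,v); return e+d*(z-e[2])/d[2]
def tri(a,b):
    A=0;B=0
    for e,d in (a,b):
        P=np.eye(3)-np.outer(d,d); A=A+P;B=B+P@e
    return np.linalg.solve(A,B)
def proj(c,p):
    f=c['frame'].shape[0]/2/np.tan(np.radians(c['vertical_fov'])/2)
    q=R.from_quat(c['orientation']).inv().apply(np.array(p)-c['eye'])
    return c['cx']+f*q[0]/-q[2],c['cy']-f*q[1]/-q[2]
E
python3 - <<'E'
from h import *
fs=[]
for n in('scene','side','wrist'):
    c=shot(n,n+'0.png');print(n,{k:v for k,v in c.items() if k!='frame'})
print(readout.get_state(),ctrl.grasp_offset)
E
```

```text
pics
scene {'vertical_fov': 54.975052863858664, 'cx': 248.4900913169644, 'cy': 197.4943982943218, 'eye': array([ 1.32472525, -0.35424556,  0.58257562]), 'orientation': array([0.38901816, 0.24121983, 0.48901445, 0.74252457])}
side {'vertical_fov': 43.79372798451333, 'cx': 252.87205325523288, 'cy': 182.84652056343074, 'eye': array([0.32850687, 0.89684613, 0.6575167 ]), 'orientation': array([-0.07052024,  0.47494727,  0.86566631, -0.14168211])}
wrist {'vertical_fov': 69.87593502724751, 'cx': 258.0442579942737, 'cy': 192.36955573948313, 'eye': array([0.67257038, 0.06617644, 0.37301194]), 'orientation': array([-1.30716726e-01,  1.23610346e-03,  6.12020765e-04,  9.91418799e-01])}
{'time': 0.15, 'qpos': array([-1.49992118e-01,  2.87005521e-01,  1.57785343e+00,  6.73497653e-06,
        1.27861673e+00, -1.49990772e-01]), 'dq': array([ 0.00102687, -0.00157285, -0.00488351,  0.00083898,  0.00105706,
        0.00021574]), 'joint_efforts': array([ 7.91554030e-04, -4.06602967e+01, -2.93140125e+01, -8.94972595e-05,
        3.96185191e-03, -2.97825103e-06]), 'eef_pos': array([6.74432369e-01, 1.22490929e-04, 2.04629196e-01]), 'tcp_rot': array([ 0.49960731,  0.50053612, -0.50039389,  0.49946179]), 'contact_force': array([ 0.00531698, -0.05735388,  0.16838517]), 'wrist_torque': array([ 0.03160575, -0.02378447,  0.01304703]), 'opening': 1.0022676762239024} 0.0187
```

View pics/scene0.png

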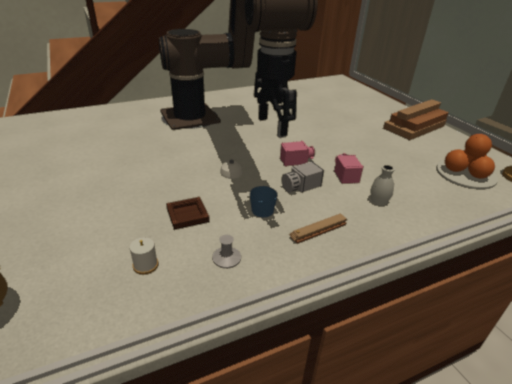

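View pics/side0.png

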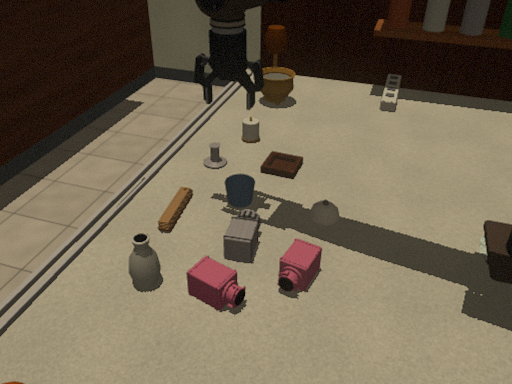

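View pics/wrist0.png

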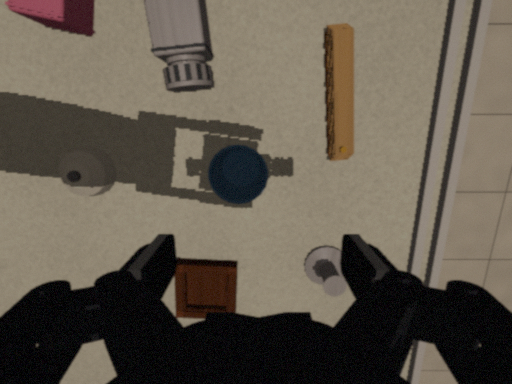

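The wrist view shows the caddy lying at about (180,30), with its cap at (188,75) pointing to -y. The stand is at (206,288) and the teacup at (238,173). The scene and side views agree, and the two pink decoys are behind the caddy. Next I'll measure.

Run:
```python
from h import *
w=shot('wrist');s=shot('side');c=shot('scene')
print(R.from_quat(readout.get_state()['tcp_rot']).as_matrix().round(2))
# stand mask: dark reddish brown
for n,cam,(x0,y0,x1,y1) in(('w',w,(165,250,250,325)),('c',c,(160,190,215,235)),('s',s,(255,148,308,180))):
    hsv=cv2.cvtColor(cam['frame'],cv2.COLOR_RGB2HSV)
    m=((hsv[...,1]>110)&(hsv[...,2]<140)&((hsv[...,0]<14)|(hsv[...,0]>170))).astype(np.uint8)
    k=np.zeros_like(m);k[y0:y1,x0:x1]=m[y0:y1,x0:x1]
    cn=max(cv2.findContours(k,0,2)[0],key=cv2.contourArea)
    q=cv2.approxPolyDP(cn,4,True)[:,0]
    print(n,cv2.contourArea(cn),[(tuple(p.tolist()),on(cam,*p,0.02)[:2].round(3).tolist()) for p in q])
print('cup w',on(w,238,173,0.055),'cap',on(w,188,75,.028),on(w,165,87,.028),on(w,212,83,.028),'bodyw',on(w,150,50,.056),on(w,209,44,.056))
print('inc',on(w,333,287,.056),on(w,325,265,0),'bell',on(w,73,175,.04),'fan',on(w,341,92,.025))
# scene caddy/ side caddy crop upscaled
a=cv2.resize(s['frame'][195:275,205:285],None,fx=5,fy=5,interpolation=cv2.INTER_CUBIC)
b=cv2.resize(w['frame'][0:100,130:230],None,fx=4,fy=4,interpolation=cv2.INTER_CUBIC)
cv2.imwrite('pics/cr.png',np.hstack([a,b])[:,:,::-1])
```

```text
[[-0.  1. -0.]
 [ 0. -0. -1.]
 [-1. -0. -0.]]
w 3085.5 [((177, 260), [0.556, -0.129]), ((181, 262), [0.562, -0.132]), ((173, 267), [0.55, -0.14]), ((175, 317), [0.546, -0.224]), ((234, 312), [0.636, -0.215]), ((234, 262), [0.638, -0.132])]
c 852.5 [((198, 197), [0.558, -0.145]), ((167, 204), [0.557, -0.227]), ((175, 228), [0.657, -0.232]), ((207, 221), [0.661, -0.155])]
s 488.5 [((262, 166), [0.635, -0.138]), ((293, 172), [0.551, -0.136]), ((301, 158), [0.548, -0.214]), ((272, 152), [0.632, -0.22])]
cup w [0.64834654 0.00432828 0.055     ] cap [0.5900058  0.11525297 0.028     ] [0.5619943  0.10208436 0.028     ] [0.61766001 0.10653408 0.028     ] bodyw [0.55837718 0.13563265 0.056     ] [0.62060524 0.14135097 0.056     ]
inc [ 0.7706855  -0.14772409  0.056     ] [ 0.77319571 -0.14756871  0.        ] bell [ 0.44314403 -0.00137299  0.04      ] fan [0.77081494 0.09692884 0.025     ]
```

View pics/cr.png

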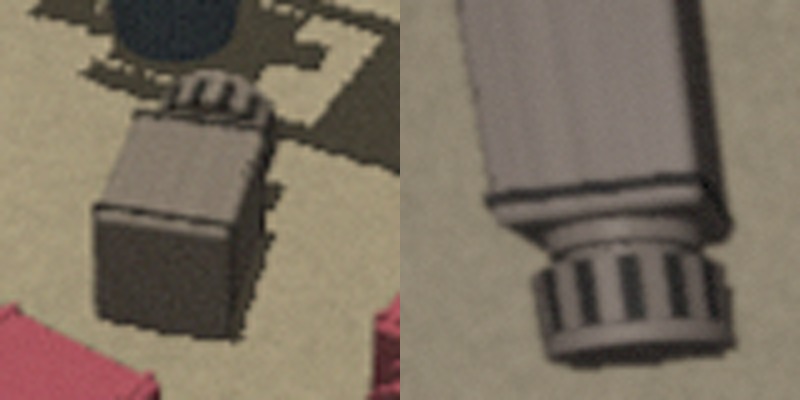

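Run:
```python
from h import *
w=shot('wrist');s=shot('side')
S=lambda u,v:on(s,205+u/5,195+v/5,.056)[:2].round(4)
W=lambda u,v,z:on(w,130+(u-400)/4,v/4,z)[:2].round(4)
fl,fr,sl,sr=S(95,207),S(238,225),S(137,112),S(262,125)
print('side foot',fl,fr,'shoulder',sl,sr)
print('wrist shoulder',W(490,200,.056),W(700,180,.056))
print('cap front edge sides (y top plane), at mid height',W(545,350,.028),W(735,335,.028),'cap rear sides',W(535,270,.028),W(725,262,.028),'cap uppermost front',W(640,335,.0555))
ax=((sl+sr)-(fl+fr))/2; print('axis',ax,np.degrees(np.arctan2(ax[0],-ax[1])))
e=fl-fr;print('edge ang',np.degrees(np.arctan2(e[1],e[0])), (sl-sr))
```

```text
side foot [0.6075 0.2078] [0.5503 0.1998] shoulder [0.6135 0.1433] [0.5612 0.1347]
wrist shoulder [0.5613 0.1357] [0.6168 0.1405]
cap front edge sides (y top plane), at mid height [0.5638 0.1015] [0.6201 0.1057] cap rear sides [0.5627 0.1233] [0.618  0.1255] cap uppermost front [0.5985 0.1025]
axis [ 0.00845 -0.0648 ] 7.429517957004919
edge ang 7.961750891008098 [0.0523 0.0086]
```

drive_tool(steps=[[0,0,0,-6.5,1],[0,-2.4,-4.1,0,1],[0,-2.4,-4.1,0,1],[0,-2.24,-4.18,0,1],[0,0,0,0,1],[0,0,0,0,1]], force=30)

```text
time: 1.0
eef_pos: [0.5908, 0.1159, 0.2061]
tcp_rot: [0.47, 0.528, -0.47, 0.528]
contact_force: [-0.3, -0.2, 0.3]
opening: 0.996
```

drive_tool(steps=[[5,0,0,0,1],[5,0,0,0,1],[4,0,0,0,1],[3.0,0,0,0,1],[2.8,0,0,0,1],[0,0,0,0,1],[0,0,0,0,1]])

```text
time: 1.7
eef_pos: [0.5917, 0.1141, 0.0077]
tcp_rot: [0.471, 0.527, -0.471, 0.527]
contact_force: [-0.2, 0.1, 0.5]
opening: 0.999
```

Run:
```python
from h import *
print({k:v for k,v in readout.get_state().items() if k in('eef_pos','contact_force','time')})
w=shot('wrist');s=shot('side')
a=cv2.resize(s['frame'][150:290,170:310],(500,500),interpolation=cv2.INTER_CUBIC)
b=w['frame'][200:384,100:400]; b=cv2.resize(b,(300,184))
o=np.zeros((500,800,3),np.uint8);o[:,:500]=a;o[:184,500:]=b
cv2.imwrite('pics/g1.png',o[:,:,::-1])
```

```text
{'time': 1.7, 'eef_pos': array([0.59172241, 0.11408465, 0.00773543]), 'contact_force': array([-0.17089282,  0.10715863,  0.49006292])}
```

View pics/g1.png

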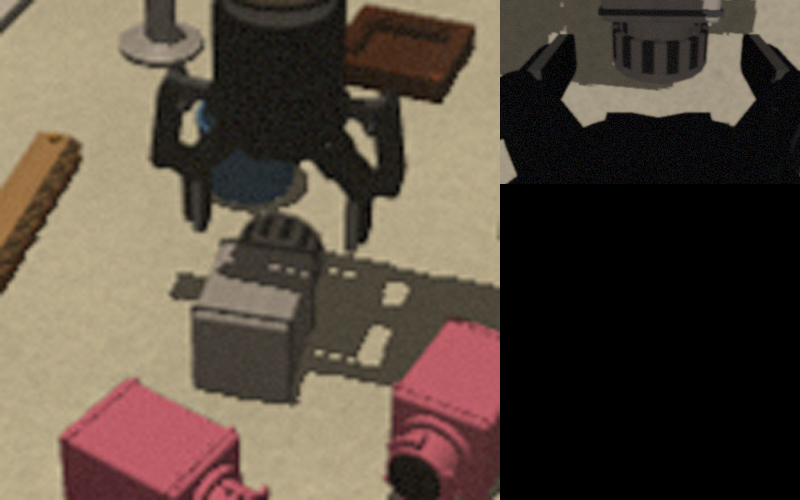

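Run:
```python
from h import *
w=shot('wrist');st=readout.get_state();M=R.from_quat(st['tcp_rot']).as_matrix();p=st['eef_pos']
for z in(-.011,0,.011):
  for x in(-.01,-.028,): print(z,x,np.round(proj(w,p+M@[x,0,z]),1),np.round(proj(w,p+M@[x-.0275,0,z]),1), np.round(proj(w,p+M@[x,-.0275,z]),1))
g=cv2.cvtColor(w['frame'],cv2.COLOR_RGB2GRAY)
print(g[205:295:3,260])
for u,v in((260,276),(260,278),(260,280)): print(on(w,u,v,.0555),on(w,u,v,.03))
```

```text
-0.011 -0.01 [261.5 212.4] [262.2 230.2] [216.3 212.4]
-0.011 -0.028 [261.9 223.3] [262.7 245.9] [211.5 223.3]
0 -0.01 [261.5 229.3] [262.1 249.8] [217.  229.2]
0 -0.028 [261.8 241.9] [262.6 267.9] [212.3 241.8]
0.011 -0.01 [261.4 245.6] [262.  268.6] [217.7 245.5]
0.011 -0.028 [261.7 259.8] [262.5 288.8] [213.2 259.7]
[ 57  46  17  33  60  53  58  58  63  55  58  56  51  59  59  61  52  56
  53  59  57  55  63  59  60  60  68 109 150 150]
[0.59314263 0.10410757 0.0555    ] [0.59524121 0.08831682 0.03      ]
[0.59327398 0.10297469 0.0555    ] [0.59539982 0.08694891 0.03      ]
[0.5934059  0.10183696 0.0555    ] [0.5955591  0.08557514 0.03      ]
```

drive_tool(steps=[[0,0,0.25,0,1],[0,0,0,0,0.5],[0,0,0,0,0.3],[0,0,0,0,0.3],[0,0,0,0,0.3],[0,0,0,0,0.3],[0,0,0,0,0.3]], force=25)

```text
time: 2.55
eef_pos: [0.5921, 0.1126, 0.0085]
tcp_rot: [0.471, 0.527, -0.47, 0.528]
contact_force: [0.8, -0.7, 4.7]
opening: 0.585
```

drive_tool(steps=[[-0.82,0,-0.28,0,0.3],[-0.82,0,-0.35,0,0.3],[-0.76,0,-0.43,0,0.3],[-0.75,0,-0.48,0,0.3],[-0.68,0,-0.55,0,0.3],[-0.64,0,-0.61,0,0.3],[-0.58,0,-0.66,0,0.3],[-0.53,0,-0.71,0,0.3],[-0.45,0,-0.75,0,0.3],[-0.4,0,-0.79,0,0.3]])

```text
time: 3.55
eef_pos: [0.5849, 0.169, 0.0724]
tcp_rot: [0.471, 0.528, -0.471, 0.528]
contact_force: [-0.9, 0.1, -4.2]
opening: 0.563
```

Run:
```python
from h import *
s=shot('side')
a=cv2.resize(s['frame'][150:290,170:310],(400,400),interpolation=cv2.INTER_CUBIC)
cv2.imwrite('pics/g2.png',a[:,:,::-1]);print(readout.get_state())
```

```text
{'time': 3.6, 'qpos': array([1.16250118e-01, 2.83356342e-01, 1.83935136e+00, 9.85702322e-04,
       1.01781794e+00, 1.59615703e-03]), 'dq': array([-0.0132645 ,  0.00332877,  0.00205931, -0.0118664 , -0.01836675,
       -0.02684898]), 'joint_efforts': array([-1.61163367e+00, -3.76209641e+01, -2.63597667e+01, -1.96726983e-01,
        1.97242422e-02,  1.34595387e-02]), 'eef_pos': array([0.5850584 , 0.17013895, 0.07302235]), 'tcp_rot': array([ 0.47114628,  0.52767576, -0.47018817,  0.52773341]), 'contact_force': array([-0.37466564,  0.66783394, -2.18729504]), 'wrist_torque': array([ 0.02569616, -0.03566713, -0.0449988 ]), 'opening': 0.5644513659451498}
```

View pics/g2.png

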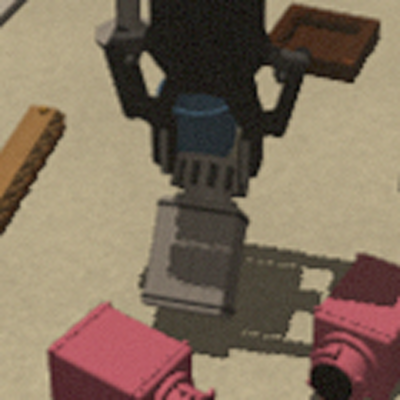

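The caddy is pivoting well in the pads, now about 50° up. I'll continue the arc.

drive_tool(steps=[[-0.31,0,-0.82,0,0.3],[-0.26,0,-0.85,0,0.3],[-0.16,0,-0.86,0,0.3],[-0.1,0,-0.87,0,0.3],[0,0,-0.88,0,0.3],[0.03,0,-0.88,0,0.3],[0.14,0,-0.87,0,0.3],[0.2,0,-0.86,0,0.3],[0,0,0,0,0.3]])

```text
time: 4.5
eef_pos: [0.5775, 0.2382, 0.0771]
tcp_rot: [0.471, 0.528, -0.47, 0.528]
contact_force: [1.3, 0.8, 0.1]
opening: 0.554
```

Run:
```python
from h import *
s=shot('side');c=shot('scene')
a=cv2.resize(s['frame'][150:290,170:310],(400,400),interpolation=cv2.INTER_CUBIC)
b=cv2.resize(c['frame'][90:230,230:370],(400,400),interpolation=cv2.INTER_CUBIC)
cv2.imwrite('pics/g3.png',np.hstack([a,b])[:,:,::-1]);print(readout.get_state()['contact_force'])
```

```text
[1.02665288 0.60681849 1.24104951]
```

View pics/g3.png

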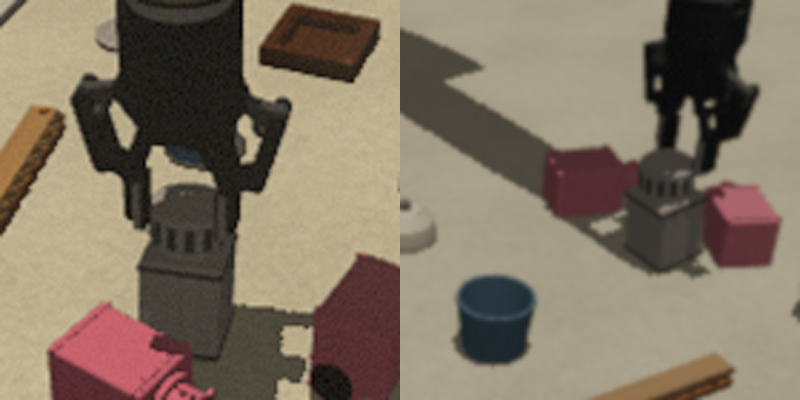

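The caddy stands upright on the shelf. The pads slid part of the way around the cap, so I'll release, raise and regrip squarely.

drive_tool(steps=[[0,0,0,0,1],[0,0,0,0,1],[0,0,0,0,1],[-4,0,0,0,1],[-4,0,0,0,1],[-4,0,0,0,1],[0,0,0,0,1],[0,0,0,0,1]])

```text
time: 5.4
eef_pos: [0.5779, 0.2367, 0.1983]
tcp_rot: [0.472, 0.527, -0.47, 0.528]
contact_force: [0.2, 0.5, -0.2]
opening: 1.003
```

Run:
```python
from h import *
w=shot('wrist');s=shot('side');c=shot('scene')
o=np.zeros((600,800,3),np.uint8)
o[:300,:400]=cv2.resize(w['frame'],(400,300))
o[:300,400:]=cv2.resize(s['frame'][190:270,200:307],(400,300),interpolation=2)
o[300:,:400]=cv2.resize(c['frame'][135:195,290:370],(400,300),interpolation=2)
o[300:,400:]=cv2.resize(w['frame'][150:300,150:350],(400,300),interpolation=2)
cv2.imwrite('pics/g4.png',o[:,:,::-1]);print(readout.get_state()['eef_pos'])
```

```text
[0.5759482  0.23636793 0.194314  ]
```

View pics/g4.png

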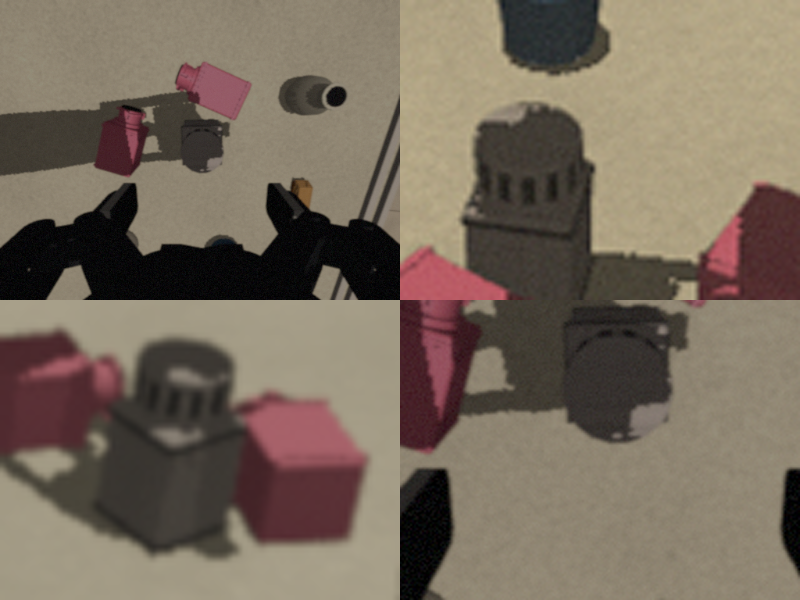

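The caddy is upright. The cap top disc is at wrist px (258.7,195), side px (234,225) and scene px (327,147).

Run:
```python
from h import *
w=shot('wrist');s=shot('side');c=shot('scene');st=readout.get_state();print(st['eef_pos'],st['qpos'])
print(on(w,258.7,195,.108),on(s,234.2,224.7,.108),on(c,327.2,147.4,.108))
# shoulder near-top edge in wrist crop: left back corner (566,308..322) right (668,306)
print('shoulder back edge',on(w,150+83,150+5,.076),on(w,150+134,150+4,.076))
print('side shoulder',[on(s,200+a*.2675,190+b*.26667,.076)[:2] for a,b in((67,220),(178,236),(193,165))])
M=R.from_quat(st['tcp_rot']).as_matrix()
d=(on(w,258.7,195,.108)+on(s,234.2,224.7,.108)+on(c,327.2,147.4,.108))/3-st['eef_pos'];print('tool d cm',100*M.T@d)
```

```text
[0.5762807  0.23651923 0.19469723] [ 2.26780823e-01  1.84192522e-01  1.71886218e+00 -3.40616295e-05
  1.24181799e+00  1.13417893e-01]
[0.57467111 0.23139047 0.108     ] [0.57780486 0.22872928 0.108     ] [0.58565895 0.22292673 0.108     ]
shoulder back edge [0.54404557 0.26244755 0.076     ] [0.59672513 0.26956208 0.076     ]
side shoulder [array([0.59591919, 0.26790169]), array([0.53998101, 0.26125796]), array([0.55039536, 0.20636399])]
tool d cm [8.66936853 0.23601933 0.90958136]
```

drive_tool(steps=[[4,0,0.35,0,1],[4,0,0,0,1],[2,0,0,0,1],[1.95,0,0,0,1],[0,0,0,0,1],[0,0,0,0,0.3],[0,0,0,0,0.3],[0,0,0,0,0.3],[0,0,0,0,0.3],[0,0,0,0,0.3]], force=40)

```text
time: 6.7
eef_pos: [0.5795, 0.2342, 0.0858]
tcp_rot: [0.472, 0.527, -0.47, 0.528]
contact_force: [-8.6, -1.8, 23.9]
opening: 0.303
```

drive_tool(steps=[[0,0,0,0,0.3],[0,0,0,0,0.3],[-1,0,0,0,0.3],[-2,0,0,0,0.3],[-3,0,0,0,0.3],[-3,0,0,0,0.3],[0,0,0,0,0.3],[0,0,0,0,0.3]])

```text
time: 7.5
eef_pos: [0.5784, 0.2335, 0.1689]
tcp_rot: [0.472, 0.527, -0.47, 0.528]
contact_force: [-0.4, -0.3, -0.4]
opening: 0.3
```

Run:
```python
from h import *
s=shot('side');c=shot('scene')
a=cv2.resize(s['frame'][130:270,170:310],(400,400),interpolation=cv2.INTER_CUBIC)
b=cv2.resize(c['frame'][70:210,240:380],(400,400),interpolation=cv2.INTER_CUBIC)
cv2.imwrite('pics/g5.png',np.hstack([a,b])[:,:,::-1]);print(readout.get_state())
```

```text
{'time': 7.6, 'qpos': array([ 2.21192924e-01,  2.06913683e-01,  1.74658905e+00, -7.31449350e-06,
        1.18981554e+00,  1.07753185e-01]), 'dq': array([ 1.10657199e-03,  1.46392437e-02,  1.30378545e-02,  5.44744632e-04,
        9.67503448e-04, -6.65565169e-05]), 'joint_efforts': array([ 1.19935788e-02, -3.75370646e+01, -2.91265190e+01,  2.08429719e-04,
       -1.36853830e-02,  1.64085185e-05]), 'eef_pos': array([0.576833  , 0.23313154, 0.16605123]), 'tcp_rot': array([ 0.47035269,  0.5278941 , -0.47134792,  0.52718811]), 'contact_force': array([-0.60239616, -0.15037944, -0.42068928]), 'wrist_torque': array([0.02659732, 0.02379589, 0.03181114]), 'opening': 0.2991841542543019}
```

View pics/g5.png

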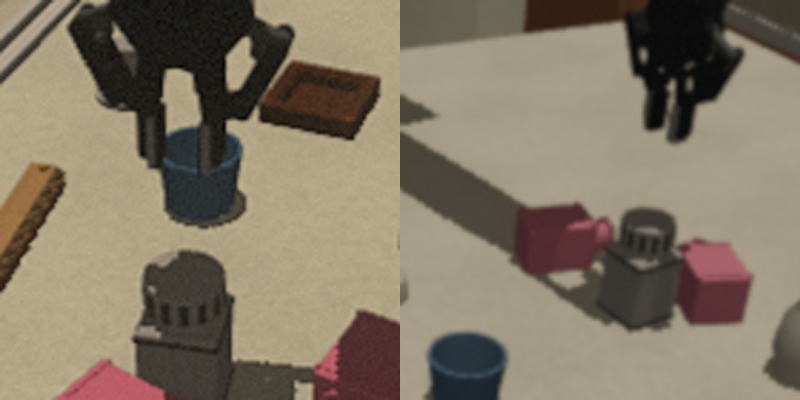

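Run:
```python
from h import *
s=shot('side');c=shot('scene');w=shot('wrist',"w6.png");p=readout.get_state()['eef_pos'];print(p,proj(c,p),proj(s,p))
def T(a,b):
    A,B=ray(c,*a),ray(s,*b);x=tri(A,B)
    return x.round(4),[np.linalg.norm(np.cross(x-e,d)).round(4) for e,d in(A,B)]
print('tips',T((333.3,117.3),(233.4,189.3)))
print('cap',T((327.5,147.7),(234,225.2)))
print(proj(w,p+[0,.011,.008]),proj(w,p+[0,-.011,.008]))
g=w['frame'].max(2)
for v in range(170,300,6):
    b=(g[v]<40); print(v,''.join('#' if x else '.' for x in b[150:370:4]))
hs=cv2.HoughCircles(cv2.cvtColor(w['frame'],cv2.COLOR_RGB2GRAY),cv2.HOUGH_GRADIENT,1,20,param1=60,param2=18,minRadius=20,maxRadius=45);print(hs)
```

```text
[0.57664863 0.23308162 0.16540028] (np.float64(331.5946954571505), np.float64(126.30016507019228)) (np.float64(233.7002572585625), np.float64(200.91951031629296))
tips (array([0.5766, 0.2339, 0.1911]), [np.float64(0.0001), np.float64(0.0001)])
cap (array([0.58  , 0.2271, 0.1043]), [np.float64(0.0013), np.float64(0.0013)])
(np.float64(263.5718290282435), np.float64(211.64425826897127)) (np.float64(259.45197990056806), np.float64(244.15792938276402))
170 ..........................#..##........................
176 .......................#...............................
182 .......................................................
188 .......................................................
194 .......................................................
200 .......................................................
206 .......................................................
212 .......................................................
218 .......................................................
224 .......................................................
230 ....................#.............#........
[... 744 characters left out ...]
1.5 198.5  32. ]
  [155.5 337.5  42.2]
  [356.5 304.5  43.3]
  [160.5 298.5  37.8]
  [282.5 121.5  40. ]
  [354.5 327.5  37.8]
  [332.5 296.5  42.2]
  [392.5 305.5  26.6]
  [211.5 346.5  36.6]
  [191.5 253.5  44.4]
  [388.5 334.5  24.5]
  [257.5 343.5  32.2]
  [371.5 351.5  32.2]
  [183.5 307.5  26.6]
  [462.5 357.5  26.6]
  [405.5 123.5  36.5]
  [312.5 337.5  34.4]
  [260.5 100.5  31. ]
  [423.5 352.5  22.3]
  [ 91.5 340.5  25.4]
  [232.5 338.5  26.6]
  [199.5 290.5  25.4]
  [ 98.5 315.5  22.1]
  [266.5 290.5  41.1]
  [173.5 358.5  26.6]
  [103.5 357.5  25.4]
  [ 68.5 350.5  28.9]
  [146.5 315.5  22.1]
  [127.5 358.5  21.2]
  [ 65.5 373.5  28.9]
  [408.5 274.5  25.2]
  [351.5 370.5  24.5]]]
```

View pics/w6.png

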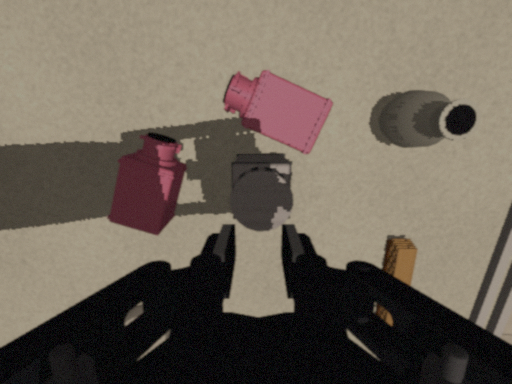

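The view shows the real tips about 25 mm above the nominal TCP, so the last grasp only caught the cap's top edge. I'll go lower this time.

drive_tool(steps=[[0,0.1,0.42,0,1],[0,0,0,0,1],[0,0,0,0,1],[0,0,0,0,1],[4,0,0,0,1],[3,0,0,0,1],[2.3,0,0,0,1],[1,0,0,0,1],[0.7,0,0,0,1],[0,0,0,0,1]])

```text
time: 8.75
eef_pos: [0.579, 0.2293, 0.057]
tcp_rot: [0.471, 0.528, -0.471, 0.527]
contact_force: [0.8, -0.2, -0.3]
opening: 1.001
```

Run:
```python
from h import *
s=shot('side');c=shot('scene')
a=cv2.resize(s['frame'][160:270,180:290],(400,400),interpolation=cv2.INTER_CUBIC)
b=cv2.resize(c['frame'][90:200,270:380],(400,400),interpolation=cv2.INTER_CUBIC)
cv2.imwrite('pics/g7.png',np.hstack([a,b])[:,:,::-1]);st=readout.get_state();print(st['eef_pos'],st['contact_force'])
```

```text
[0.58006072 0.22951708 0.05854534] [-0.00277938  0.92967129 -0.67482918]
```

View pics/g7.png

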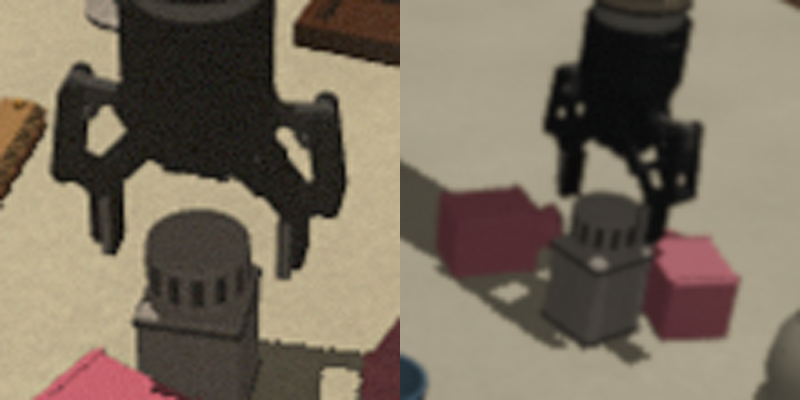

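Run:
```python
from h import *
s=shot('side');c=shot('scene')
k=110/400
P=lambda a,b:tri(ray(c,270+(a[0]-400)*k,90+a[1]*k),ray(s,180+b[0]*k,160+b[1]*k)).round(4)
print('tips',P((568,193),(108,250)),P((655,240),(283,276)))
print('cap top',P((608,212),(198,236)),'shoulder corner near/left',)
print(readout.get_state()['eef_pos'])
```

```text
tips [0.5988 0.2158 0.1076] [0.5566 0.2546 0.0837]
cap top [0.5803 0.2254 0.1033] shoulder corner near/left
[0.58016862 0.22950707 0.05881136]
```

Run:
```python
from h import *
s=shot('side');c=shot('scene')
k=110/400
P=lambda a,b:tri(ray(c,270+(a[0]-400)*k,90+a[1]*k),ray(s,180+b[0]*k,160+b[1]*k)).round(4)
a,b=P((655,240),(108,250)),P((568,193),(283,276));print('tips',a,b,(a+b)/2)
```

```text
tips [0.6227 0.2418 0.0964] [0.5303 0.2263 0.0931] [0.5765  0.23405 0.09475]
```

drive_tool(steps=[[0.5,0,0.2,0,1],[0.4,0,0,0,1],[0,0,0,0,1],[0,0,0,0,0.3],[0,0,0,0,0.3],[0,0,0,0,0.3],[0,0,0,0,0.3],[0,0,0,0,0.3],[0,0,0,0,0.3]], force=40)

```text
time: 9.95
eef_pos: [0.5798, 0.2273, 0.0485]
tcp_rot: [0.471, 0.527, -0.47, 0.528]
contact_force: [0.3, -0.2, 1.6]
opening: 0.638
```

drive_tool(steps=[[-1,0,0,0,0.3],[-2,0,0,0,0.3],[-3,0,0,0,0.3],[-3,0,0,0,0.3],[0,0,0,0,0.3],[0,0,0,0,0.3]])

```text
time: 10.55
eef_pos: [0.5785, 0.2271, 0.1374]
tcp_rot: [0.471, 0.528, -0.471, 0.527]
contact_force: [-0.5, 0.6, -5.3]
opening: 0.644
```

Run:
```python
from h import *
w=shot('wrist');s=shot('side','s8.png');c=shot('scene','c8.png')
a=cv2.resize(s['frame'][130:240,180:290],(270,270),interpolation=2)
b=cv2.resize(c['frame'][60:170,270:380],(270,270),interpolation=2)
d=cv2.resize(s['frame'][145:185,250:315],(520,320),interpolation=2)
e=cv2.resize(c['frame'][190:240,155:220],(270,208),interpolation=2)
o=np.zeros((600,800,3),np.uint8);o[:270,:270]=a;o[:270,270:540]=b;o[280:600,:520]=d;o[280:488,525:795]=e
cv2.imwrite('pics/g8.png',o[:,:,::-1]);st=readout.get_state();print(st['eef_pos'],st['contact_force'],st['opening'])
```

```text
[0.57714172 0.22680213 0.13486791] [-0.83807313  0.54642983 -4.52302893] 0.6386505934733041
```

View pics/g8.png

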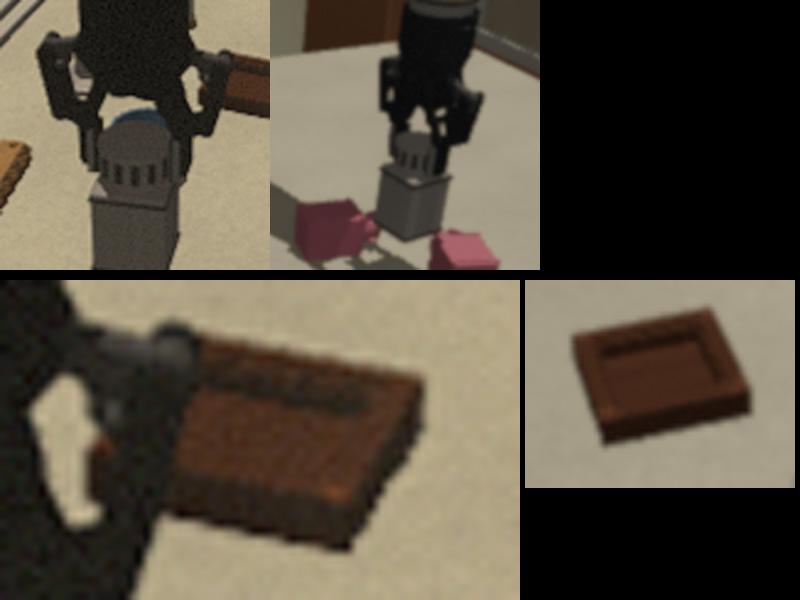

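The caddy hangs upright from the squarely gripped cap. That was my 12th and last picture, so I'll continue with numeric checks only. The stand's top corners in the scene view are at about (166,204), (200,197), (209,217) and (174,224).

```bash
cat >> h.py <<'E'
def brown(cam,box):
    x0,y0,x1,y1=box;h=cv2.cvtColor(cam['frame'],cv2.COLOR_RGB2HSV)
    m=((h[...,1]>105)&(h[...,2]<150)&((h[...,0]<14)|(h[...,0]>170))).astype(np.uint8)
    k=np.zeros_like(m);k[y0:y1,x0:x1]=m[y0:y1,x0:x1];return k
E
python3 - <<'E'
from h import *
c=shot('scene');s=shot('side')
q=[on(c,*p,.02)[:2] for p in((166.3,203.7),(200,196.7),(209.2,217.2),(173.8,223.7))]
print('scene hand',np.round(q,4).tolist(),np.mean(q,0))
r=cv2.minAreaRect(np.array(q,np.float32)*1000);print(r)
w0=cv2.imread('pics/wrist0.png');s0=cv2.imread('pics/side0.png')
W=dict(frame=w0[:,:,::-1].copy(),vertical_fov=69.87593502724751,cx=258.0442579942737,cy=192.36955573948313,eye=np.array([0.67257038,0.06617644,0.37301194]),orientation=[-1.30716726e-01,1.23610346e-03,6.12020765e-04,9.91418799e-01])
s['frame']=s0[:,:,::-1].copy()
for n,cam,b in(('w',W,(165,250,250,325)),('s',s,(255,145,312,185))):
    m=brown(cam,b); cn=cv2.convexHull(np.vstack([x for x in cv2.findContours(m,0,2)[0] if cv2.contourArea(x)>15]))
    q=cv2.approxPolyDP(cn,2.5,True)[:,0]
    print(n,[(p.tolist(),on(cam,*p,.02)[:2].round(4).tolist(),on(cam,*p,0)[:2].round(4).tolist()) for p in q])
E
```

```text
scene hand [[0.5554, -0.228], [0.5582, -0.1395], [0.6488, -0.1453], [0.6404, -0.2307]] [ 0.60069757 -0.18587798]
((600.6932983398438, -186.55389404296875), (88.4590072631836, 90.7016830444336), 86.35493469238281)
w [([234, 262], [0.6375, -0.1315], [0.6355, -0.1427]), ([234, 313], [0.6356, -0.2169], [0.6336, -0.233]), ([175, 317], [0.546, -0.2243], [0.5389, -0.2408]), ([171, 275], [0.5458, -0.1526], [0.5386, -0.165]), ([179, 258], [0.5594, -0.1254], [0.553, -0.1362])]
s [([261, 166], [0.6376, -0.1372], [0.6473, -0.1696]), ([272, 152], [0.6317, -0.2196], [0.6412, -0.2547]), ([301, 157], [0.5496, -0.219], [0.5565, -0.254]), ([292, 174], [0.5509, -0.1252], [0.5578, -0.1573])]
```

drive_tool(steps=[[0,0,1,4,0.3],[0,0,2,4.5,0.3],[0,0,3,0,0.3],[0,0,4,0,0.3],[0,0,4,0,0.3],[0,0,4,0,0.3],[0,0,4,0,0.3],[0,0.5,4,0,0.3],[0,0.6,4,0,0.3],[0,0.6,4,0,0.3]])

```text
time: 11.8
eef_pos: [0.5868, -0.1145, 0.137]
tcp_rot: [-0.508, -0.492, 0.509, -0.491]
contact_force: [0.1, 1.5, -3.5]
opening: 0.643
```

drive_tool(steps=[[0,0.7,3.4,0,0.3],[0,0.67,3,0,0.3],[0,0,0,0,0.3],[0,0,0,0,0.3],[0,0,0,0,0.3]])

```text
time: 12.3
eef_pos: [0.5983, -0.1765, 0.1371]
tcp_rot: [-0.508, -0.492, 0.509, -0.491]
contact_force: [0.1, -0.2, -4.4]
opening: 0.643
```

Run:
```python
from h import *
st=readout.get_state();print(st['eef_pos'],st['contact_force'],st['opening'])
p=st['eef_pos']
for n in('scene','side'):
    c=shot(n,n+'9.png');f=c['frame'];print(n,'tcp',np.round(proj(c,p),1),'foot-40',np.round(proj(c,p-[0,0,.04]),1))
    u,v=map(int,proj(c,p)); h=cv2.cvtColor(f,cv2.COLOR_RGB2HSV)
    for y in range(v-28,v+50,3):
        r=''
        for x in range(u-34,u+36):
            H,S,V=h[y,x]; r+='#' if V<38 else('b' if S>105 and (H<14 or H>170) else ('c' if S<58 else '.'))
        print(y,u-34,r)
```

```text
[ 0.5982576  -0.17650562  0.13707145] [ 0.11134949 -0.18586553 -4.41087909] 0.6434463798453244
scene tcp [187.3 168.3] foot-40 [188.6 182.7]
140 153 cccccccccccccccccccccccc###################ccccccccccccccccccccccccccc
143 153 cccccccccccccccccccccccccccc#######cc######ccccccccccccccccccccccccccc
146 153 ccccccccccccccccccccccccccccc##############ccccccccccccccccccccccccccc
149 153 ccccccccccccccccccccccccccccc##############ccccccccccccccccccccccccccc
152 153 cccccccccccccccccccccccccccccccc#######ccccccccccccccccccccccccccccccc
155 153 ccccccccccccccccccccccccc#cccccc##########cccccccccccccccccccccccccccc
158 153 ccccccccccccccccccccccccc#ccccccc#######cccccccccccccccccccccccccccccc
161 153 ccccccccccccccccccccccccccccccccc#######cccccccccccccccccccccccccccccc
164 153 cccccccccccccccccccccccccccccccccccccccccccccccccccccccccccccccccccccc
167 153 cccccccccccccccccccccccccccccccccccccccccccccccccccccccccccccccccccccc
170 153 cccccccccccccccccccccccccccccccccccccccccccccccccccccccccc.ccccccccccc
173 153 cccccccccccccccccccccccccccccccccccccccccccccccccccccccccccccccccccccc
176 153 ccc
[... 2490 characters left out ...]
.................................ccc.c#c............................
147 247 ......................................................................
150 247 ......................................................................
153 247 ........................bbbbbbbb.bb...................................
156 247 ......................bbbb.b#.#.bb..b..b.bb.#b#bb.....................
159 247 ....................##..b.#bb.bb..#####..bc..b...#...##...............
162 247 .................bb.b..#.bbb.##.b.b.bb.bb#..b#.......#b...............
165 247 ................bbbbbbb##...b#..#.##...b#bb...#.....b...c.............
168 247 ..............b#.####..#.#b....#...##.#b..#.b..b##.#.c.....c.......cc.
```

Run:
```python
import cv2,numpy as np
for n,rows,x0,x1 in(('scene',range(160,204,3),162,216),('side',range(112,150,3),262,304)):
    g=cv2.GaussianBlur(cv2.imread(f'pics/{n}9.png',0),(3,3),0)
    for y in rows: print(n,y,x0,' '.join(str(v) for v in g[y,x0:x1]))
```

```text
scene 160 162 155 155 155 155 156 156 157 156 154 142 112 76 56 54 54 53 50 51 55 54 50 48 48 40 25 15 13 13 13 18 32 46 53 54 55 56 58 60 64 68 70 70 70 71 70 70 70 69 69 69 69 70 78 99
scene 163 162 157 157 157 157 157 157 157 157 157 152 132 92 58 51 62 75 77 70 63 59 56 54 53 47 37 30 30 33 35 39 45 53 60 69 76 72 63 56 53 52 57 64 69 69 69 69 69 69 69 69 70 78 103 134
scene 166 162 158 158 158 157 157 157 157 157 156 154 140 107 71 56 66 89 104 106 99 84 66 55 52 51 49 47 46 45 44 43 43 44 45 48 49 49 50 50 52 56 62 67 68 69 69 69 69 68 68 69 73 88 115 141
scene 169 162 156 156 156 157 157 156 156 156 156 154 143 116 81 58 50 48 48 50 52 54 55 53 51 52 54 56 57 57 57 57 57 57 58 58 59 60 60 59 58 60 64 68 69 69 69 68 68 68 68 69 79 106 136 151
scene 172 162 157 156 157 157 157 157 157 157 155 154 151 133 96 64 54 55 59 62 64 66 66 63 60 59 58 58 58 58 58 58 58 58 58 60 63 65 64 61 59 59 62 67 69 69 69 68 68 69 70 79 105 136 152 155
scene 175 162 157 156 156 156 156 156 156 155 155 156 153 138 106 72 56 55 58 62 64 65 66 64 61 59 59 59 59 59 59 58 58 58 58 60 63 65 63 60 59 59 63
[... 3195 characters left out ...]
 147 146 146 147 147 147
side 139 262 148 147 147 148 141 113 75 55 53 54 54 55 57 58 57 57 57 59 59 58 57 57 57 57 57 56 55 51 46 55 86 125 145 147 146 146 147 148 149 149 149 148
side 142 262 146 146 146 147 148 140 120 102 89 78 72 67 62 58 53 48 44 43 44 45 47 48 49 50 52 53 51 57 86 124 145 150 148 148 148 147 147 149 148 147 147 148
side 145 262 146 145 144 146 147 148 147 146 147 148 147 145 143 142 142 143 143 140 136 131 123 117 112 104 94 91 106 130 143 145 145 146 146 147 147 147 148 148 148 148 148 148
side 148 262 145 144 144 145 146 146 145 144 144 143 143 144 144 143 141 140 141 143 144 144 143 142 142 143 143 142 142 143 143 144 144 143 143 145 145 145 145 145 144 145 146 146
```

Run:
```python
from h import *
st=readout.get_state();p=st['eef_pos'];M=R.from_quat(st['tcp_rot']).as_matrix();print(p,np.degrees(np.arctan2(M[1,1],M[0,1])))
for n in('scene','side'):
    c=shot(n)
    for z in(.0485,-.0275):
        print(n,z,[np.round(proj(c,[*(p+M@[0,a,b])[:2],p[2]-z]),1).tolist() for a,b in((.028,.028),(.028,-.028),(-.028,-.028),(-.028,.028))])
    # stand model corners for candidates
    for ctr in((.594,-.177),(.600,-.186)):
        a=np.radians(-2);Q=np.array([[np.cos(a),-np.sin(a)],[np.sin(a),np.cos(a)]])
        print(n,ctr,[np.round(proj(c,[*(np.array(ctr)+Q@[i,j]),.02]),1).tolist() for i,j in((.045,.045),(.045,-.045),(-.045,-.045),(-.045,.045))])
    g=cv2.GaussianBlur(c['frame'][...,2],(3,3),0) # blue channel
    if n=='scene':
        for u in(170,175,205): print(u,'rows195-235',g[195:235,u].tolist())
        for v in(212,218): print(v,'cols160-215',g[v,160:215].tolist())
    else:
        for u in(265,275,285,293,298): print(u,'rows145-185',g[145:185,u].tolist())
```

```text
[ 0.59855328 -0.17625583  0.13758959] -1.925301787699023
scene 0.0485 [[180.2, 194.2], [203.5, 189.5], [197.1, 177.5], [174.7, 181.8]]
scene -0.0275 [[177.2, 165.8], [201.9, 161.5], [195.2, 150.3], [171.6, 154.2]]
scene (0.594, -0.177) [[212.6, 214.1], [176.4, 222.2], [168.5, 201.3], [202.4, 194.4]]
scene (0.6, -0.186) [[210.0, 216.4], [173.4, 224.7], [165.6, 203.4], [199.8, 196.4]]
170 rows195-235 [82, 73, 66, 63, 60, 57, 48, 31, 16, 10, 9, 9, 9, 11, 16, 21, 24, 24, 23, 24, 26, 34, 47, 60, 70, 81, 96, 109, 119, 126, 129, 132, 133, 134, 133, 133, 132, 131, 132, 133]
175 rows195-235 [76, 93, 107, 109, 97, 75, 45, 21, 12, 10, 10, 10, 10, 10, 10, 11, 13, 14, 18, 21, 23, 24, 24, 24, 26, 29, 31, 29, 23, 16, 12, 12, 15, 31, 69, 108, 129, 134, 134, 134]
205 rows195-235 [99, 92, 90, 88, 82, 71, 62, 58, 57, 55, 51, 46, 38, 30, 23, 18, 19, 23, 27, 29, 29, 26, 20, 14, 11, 11, 19, 43, 82, 115, 130, 134, 136, 137, 137, 136, 136, 136, 136, 136]
212 cols160-215 [134, 133, 128, 111, 84, 64, 54, 43, 30, 24, 24, 25, 25, 23, 19, 14, 11, 9, 9, 10, 10, 9, 9, 9, 9, 9, 9, 9, 9, 10, 10, 10, 9, 9, 9, 8, 9, 9
[... 900 characters left out ...]
 46, 29, 27, 26, 23, 22, 22, 24, 27, 28, 27, 23, 21, 22, 23, 23, 25, 24, 24, 24, 22, 21, 23, 34, 44, 62, 92, 113, 118, 117, 117, 117, 117]
285 rows145-185 [89, 112, 116, 115, 115, 116, 118, 110, 80, 45, 28, 24, 23, 22, 24, 26, 27, 25, 22, 22, 23, 22, 22, 22, 23, 24, 26, 25, 24, 25, 23, 25, 34, 45, 51, 51, 51, 63, 93, 115]
293 rows145-185 [118, 118, 118, 116, 115, 115, 115, 115, 116, 104, 67, 33, 21, 19, 19, 19, 22, 24, 22, 23, 25, 25, 25, 24, 23, 22, 23, 24, 22, 23, 25, 25, 28, 36, 46, 51, 53, 57, 56, 51]
298 rows145-185 [119, 120, 119, 118, 117, 117, 116, 117, 118, 115, 96, 60, 29, 20, 21, 22, 24, 24, 24, 24, 24, 24, 24, 27, 33, 39, 44, 48, 51, 52, 50, 50, 49, 51, 61, 83, 107, 119, 116, 99]
```

drive_tool(steps=[[1,-0.27,0.15,0,0.3],[2,-0.27,0.14,0,0.3],[2,0,0,0,0.3],[1.2,0,0,0,0.3],[0,0,0,0,0.3],[0,0,0,0,0.3]])

```text
time: 13.1
eef_pos: [0.5935, -0.1802, 0.0762]
tcp_rot: [-0.509, -0.491, 0.509, -0.491]
contact_force: [0.7, -0.9, -4.2]
opening: 0.639
```

Run:
```python
from h import *
st=readout.get_state();p=st['eef_pos'];M=R.from_quat(st['tcp_rot']).as_matrix();print(p,st['contact_force'])
for n,rows,x0,x1 in(('side',range(138,178,3),252,310),('scene',range(185,232,3),158,220)):
    c=shot(n,n+'10.png')
    print(n,'foot',[np.round(proj(c,[*(p+M@[0,a,b])[:2],p[2]-.0485]),1).tolist() for a,b in((.028,.028),(.028,-.028),(-.028,-.028),(-.028,.028))])
    f=c['frame'].astype(int)
    for y in rows:
        print(y,x0,' '.join(f'{v}{"r" if s>22 else ""}' for v,s in zip(f[y,x0:x1,0],f[y,x0:x1,0]-f[y,x0:x1,2]-0)))
```

```text
[ 0.5935155  -0.18018803  0.07618025] [ 0.70903286 -0.87746545 -4.20209269]
side foot [[274.9, 151.9], [268.4, 161.5], [288.8, 165.5], [294.7, 155.6]]
138 252 79 78 83 78 80 73 59r 82r 138r 161r 160r 157r 161r 160r 158r 161r 163r 152r 98r 53 57 64 59 62 61 61 65 61 62 62 57 60 55 57 63 60 59 57 61 60 63 54 44 48 115r 154r 161r 161r 160r 163r 164r 157r 163r 158r 162r 159r 164r 164r
141 252 63r 68r 64r 65r 57r 60r 61 115r 154r 162r 158r 158r 161r 161r 160r 158r 158r 167r 112r 53 57 54 59 52 52 54 49 45 45 43 39 42 46 49 53 54 56 66 67 53 45 51 53 47 137r 164r 161r 162r 158r 159r 161r 157r 159r 164r 163r 161r 161r 163r
144 252 162r 164r 168r 164r 162r 162r 160r 160r 161r 162r 157r 158r 162r 162r 159r 158r 160r 165r 115r 54 62 62 65 58 63 63 58 59 65 63 59 63 61 59 59 60 62 64 61 55 54 59 50 65 141r 161r 160r 163r 162r 157r 164r 162r 162r 159r 158r 158r 161r 160r
147 252 162r 162r 163r 165r 162r 166r 160r 161r 155r 158r 156r 159r 154r 161r 159r 159r 159r 151r 100 57 61 57 61 59 58 68 63 61 64 63 64 59 64 61 53 59 57 60 58 57 56 58 55 69 141r 165r 159r 156r 159r 158r 161r 162r 161r 158r 1
[... 5697 characters left out ...]
35r 148r 151r 151r 153r 160r 163r 164r 164r 164r 166r 168r 169r 169r 169r 168r 167r 167r
227 158 164r 163r 162r 161r 161r 162r 163r 164r 164r 163r 164r 165r 165r 162r 145r 88 37 32r 35 35 36 37 40 45 47 66 88 96r 104r 118r 126r 113r 119r 145r 153r 155r 158r 164r 166r 166r 167r 168r 167r 166r 166r 167r 167r 168r 167r 165r 165r 165r 165r 166r 166r 168r 169r 169r 168r 168r 168r 166r
230 158 163r 162r 162r 162r 163r 164r 165r 166r 165r 163r 162r 163r 163r 163r 160r 149r 134r 148r 153r 154r 155r 159r 162r 163r 164r 164r 164r 165r 165r 166r 167r 166r 166r 167r 168r 168r 167r 166r 166r 164r 164r 165r 165r 165r 166r 166r 167r 166r 166r 166r 165r 165r 165r 166r 165r 166r 165r 165r 166r 166r 165r 165r
```

Run:
```python
from h import *
s=shot('side');c=shot('scene')
def T(a,b):
    A,B=ray(c,*a),ray(s,*b);x=tri(A,B);return x.round(4).tolist(),np.linalg.norm(np.cross(x-A[0],A[1])).round(4)
q=[]
for a,b in(((209.2,217.2),(260.2,166.3)),((200,196.7),(293.5,172.2)),((166.3,203.7),(302.5,157.3)),((173.8,223.7),(271.2,151.3))):
    t=T(a,b);print('stand',t);q.append(t[0])
print(np.mean(q,0))
print('foot K1',T((201.8,207.8),(269.2,160.3)))
```

```text
stand ([0.6419, -0.1434, 0.0146], np.float64(0.0003))
stand ([0.5512, -0.1386, 0.0164], np.float64(0.0015))
stand ([0.5473, -0.227, 0.0147], np.float64(0.0006))
stand ([0.6365, -0.2297, 0.0164], np.float64(0.0004))
[ 0.594225 -0.184675  0.015525]
foot K1 ([0.6205, -0.1542, 0.0313], np.float64(0.0001))
```

drive_tool(steps=[[0.5,0.2,0.3,-0.5,0.3],[0.5,0,0,0,0.3],[0.3,0,0,0,0.3],[0,0,0,0,0.3]])

```text
time: 13.7
eef_pos: [0.5953, -0.1836, 0.0632]
tcp_rot: [-0.506, -0.493, 0.507, -0.493]
contact_force: [-1.2, -0.3, -1.8]
opening: 0.643
```

drive_tool(steps=[[0.3,0,0,0,0.3],[0,0,0,0,0.3]])

```text
time: 13.9
eef_pos: [0.5956, -0.1835, 0.0603]
tcp_rot: [0.507, 0.493, -0.506, 0.494]
contact_force: [-0.0, -0.8, -4.1]
opening: 0.64
```

drive_tool(steps=[[0.3,0,0,0,0.3],[0,0,0,0,0.3]])

```text
time: 14.1
eef_pos: [0.5946, -0.1828, 0.0558]
tcp_rot: [-0.506, -0.494, 0.507, -0.493]
contact_force: [-0.2, -0.4, -5.0]
opening: 0.64
```

drive_tool(steps=[[0.2,0,0,0,0.3],[0,0,0,0,0.3]])

```text
time: 14.3
eef_pos: [0.5951, -0.1832, 0.0547]
tcp_rot: [-0.506, -0.494, 0.507, -0.493]
contact_force: [-0.1, 0.1, -4.2]
opening: 0.641
```

drive_tool(steps=[[0.2,0,0,0,0.3],[0,0,0,0,0.3]])

```text
time: 14.5
eef_pos: [0.5955, -0.1838, 0.0545]
tcp_rot: [-0.506, -0.493, 0.507, -0.494]
contact_force: [-2.9, -1.3, 3.4]
opening: 0.644
```

drive_tool(steps=[[0.2,0,0,0,0.3],[0,0,0,0,0.3]])

```text
time: 14.7
eef_pos: [0.596, -0.184, 0.0545]
tcp_rot: [-0.506, -0.493, 0.507, -0.494]
contact_force: [-6.0, 0.5, 11.5]
opening: 0.636
```

drive_tool(steps=[[-0.15,0,0,0,0.3],[0,-0.4,0,0,0.3],[0,0,0,0,0.3]])

```text
time: 15.0
eef_pos: [0.5941, -0.1839, 0.0548]
tcp_rot: [0.508, 0.491, -0.505, 0.496]
contact_force: [3.4, -0.8, 4.9]
opening: 0.64
```

drive_tool(steps=[[0,0.4,0,0,0.3],[0,0.4,0,0,0.3],[0,0,0,0,0.3]])

```text
time: 15.3
eef_pos: [0.5974, -0.1839, 0.0548]
tcp_rot: [-0.504, -0.496, 0.508, -0.492]
contact_force: [-9.0, -1.2, 15.9]
opening: 0.638
```

drive_tool(steps=[[0,-0.4,0,0,0.3],[0,0,0.4,0,0.3],[0,0,0,0,0.3]])

```text
time: 15.6
eef_pos: [0.5955, -0.1861, 0.0548]
tcp_rot: [0.507, 0.494, -0.506, 0.492]
contact_force: [-3.4, 5.7, 13.4]
opening: 0.636
```

drive_tool(steps=[[0,0,-0.4,0,0.3],[0,0,-0.4,0,0.3],[0,0,0,0,0.3]])

```text
time: 15.9
eef_pos: [0.5958, -0.1814, 0.0551]
tcp_rot: [-0.505, -0.493, 0.507, -0.495]
contact_force: [-4.2, -4.4, 10.6]
opening: 0.642
```

drive_tool(steps=[[0,0,0.25,0,0.3],[0.3,-0.05,0,0,0.3],[0,0,0,0,0.3]])

```text
time: 16.2
eef_pos: [0.5958, -0.184, 0.0543]
tcp_rot: [-0.505, -0.493, 0.507, -0.495]
contact_force: [-7.0, -1.7, 19.6]
opening: 0.645
```

drive_tool(steps=[[-0.2,0,0,0,0.3],[-0.1,0,0,0,0.3],[0,0,0,0,0.7],[0,0,0,0,1],[0,0,0,0,1],[0,0,0,0,1],[0,0,0,0,1]])

```text
time: 16.9
eef_pos: [0.5944, -0.1814, 0.052]
tcp_rot: [-0.506, -0.494, 0.507, -0.493]
contact_force: [0.5, 0.3, 0.2]
opening: 0.997
```

Run:
```python
from h import *
st=readout.get_state();p=st['eef_pos'];print(p,st['contact_force'],st['time'])
s=shot('side','side11.png');c=shot('scene','scene11.png');w=shot('wrist','wrist11.png')
a=np.radians(-2.5);Q=np.array([[np.cos(a),-np.sin(a)],[np.sin(a),np.cos(a)]])
for n,cam in(('side',s),('scene',c)):
  print(n)
  for z in(.006,.014,.020,.082,.090):
    print(z,[np.round(proj(cam,[*(np.array([.595,-.1838])+Q@[i,j]),z]),1).tolist() for i,j in((.028,.028),(.028,-.028),(-.028,-.028),(-.028,.028))])
g=s['frame'][...,0]
for u in(272,276,284):print('side col',u,'rows110-172',g[110:172,u].tolist())
g=c['frame'][...,0]
for u in(178,182,190,196):print('scene col',u,'rows165-228',g[165:228,u].tolist())
```

```text
[ 0.59444859 -0.18140763  0.05197409] [0.50283863 0.28997728 0.22215514] 16.9
side
0.006 [[267.9, 167.8], [274.6, 158.1], [294.1, 161.9], [288.0, 171.9]]
0.014 [[268.0, 165.2], [274.7, 155.6], [294.3, 159.4], [288.2, 169.3]]
0.02 [[268.1, 163.3], [274.8, 153.7], [294.4, 157.5], [288.3, 167.3]]
0.082 [[268.8, 142.5], [275.7, 133.4], [295.8, 137.0], [289.6, 146.3]]
0.09 [[268.9, 139.7], [275.8, 130.7], [296.0, 134.3], [289.8, 143.5]]
scene
0.006 [[201.7, 217.0], [179.5, 221.9], [174.6, 208.8], [195.9, 204.4]]
0.014 [[201.6, 214.5], [179.2, 219.3], [174.3, 206.3], [195.7, 201.9]]
0.02 [[201.4, 212.6], [179.0, 217.4], [174.1, 204.4], [195.6, 200.1]]
0.082 [[200.1, 191.9], [176.7, 196.5], [171.7, 184.0], [194.1, 179.9]]
0.09 [[199.9, 189.2], [176.4, 193.7], [171.4, 181.3], [193.9, 177.1]]
side col 272 rows110-172 [29, 25, 24, 26, 28, 23, 81, 138, 159, 166, 161, 162, 165, 162, 159, 163, 164, 163, 168, 154, 144, 144, 143, 144, 129, 127, 127, 123, 151, 153, 130, 93, 62, 53, 65, 61, 41, 56, 62, 60, 60, 58, 61, 62, 60, 64, 60, 59, 63, 58, 64, 63, 61, 65, 56, 60, 47, 37, 41, 42, 37, 34]
side co
[... 979 characters left out ...]
1, 64, 69, 83, 84, 68, 47, 53, 62, 63, 64, 65, 67, 70, 71, 71, 71, 71, 71, 71, 70, 70, 70, 71, 71, 70, 70, 69, 69, 64, 47, 35, 34, 32, 32, 48]
scene col 190 rows165-228 [39, 38, 34, 25, 20, 21, 19, 17, 18, 24, 41, 51, 42, 20, 18, 30, 35, 29, 19, 13, 11, 11, 11, 13, 12, 13, 13, 12, 14, 19, 34, 46, 50, 60, 62, 62, 63, 63, 63, 63, 64, 63, 63, 64, 63, 63, 63, 64, 63, 64, 64, 59, 46, 32, 27, 28, 29, 29, 29, 30, 33, 50, 79]
scene col 196 rows165-228 [66, 62, 58, 53, 51, 50, 45, 44, 40, 40, 39, 35, 32, 28, 26, 23, 21, 21, 29, 41, 46, 49, 54, 58, 61, 61, 62, 65, 73, 65, 46, 52, 61, 64, 65, 65, 64, 65, 65, 65, 64, 65, 65, 64, 64, 63, 63, 63, 64, 64, 63, 59, 41, 28, 28, 28, 27, 29, 29, 35, 56, 72, 76]
```

The walls resisted on all four sides, and floor contact came at TCP z 0.0545. That matches the shelf grip height (0.0485) plus the 6 mm floor, so the caddy is home and released. Next I'll regrip the cap and unscrew it.

drive_tool(steps=[[-0.4,0,0.25,0,1],[0,0,0,0,1],[0,0,0,0,0.3],[0,0,0,0,0.3],[0,0,0,0,0.3],[0,0,0,0,0.3],[0,0,0,0,0.3],[0,0,0,0,0.3],[0,0,0,0,0.3]], force=70)

```text
time: 17.95
eef_pos: [0.5954, -0.1845, 0.0572]
tcp_rot: [0.507, 0.493, -0.506, 0.494]
contact_force: [1.9, 0.9, 3.4]
opening: 0.635
```

drive_tool(steps=[[0,0,0,-4,0.3],[-0.02,0,0,-6,0.3],[-0.03,0,0,-8,0.3],[-0.03,0,0,-8,0.3],[0,0,0,0,0.3]])

```text
time: 18.45
eef_pos: [0.5953, -0.185, 0.0581]
tcp_rot: [0.382, 0.594, -0.383, 0.595]
contact_force: [1.7, -2.0, 4.1]
opening: 0.631
```

drive_tool(steps=[[-0.03,0,0,-8,0.3],[-0.03,0,0,-8,0.3],[-0.03,0,0,-8,0.3],[-0.03,0,0,-8,0.3],[0,0,0,-7,0.3],[0,0,0,0,0.3],[0,0,0,0,0.3]])

```text
time: 19.15
eef_pos: [0.5964, -0.184, 0.0602]
tcp_rot: [0.164, 0.687, -0.163, 0.689]
contact_force: [2.7, 2.2, 5.2]
opening: 0.633
```

Run:
```python
from h import *
st=readout.get_state();M=R.from_quat(st['tcp_rot']).as_matrix();print(st['eef_pos'],st['contact_force'],st['wrist_torque'],st['opening'],np.degrees(np.arctan2(M[1,1],M[0,1])),st['qpos'][5])
```

```text
[ 0.59641461 -0.18400631  0.06019954] [2.69275449 2.23735826 5.16065296] [ 0.344452   -0.46656141  0.07227155] 0.6331671486055723 63.2985450191651 -1.5683232651616097
```

drive_tool(steps=[[0,0,0,-7,0.3],[-0.3,0,0,0,0.3],[0,0,0,0,0.3]])

```text
time: 19.45
eef_pos: [0.5956, -0.1839, 0.0626]
tcp_rot: [0.121, 0.696, -0.121, 0.697]
contact_force: [1.9, 2.2, 5.9]
opening: 0.631
```

drive_tool(steps=[[-0.3,0,0,0,0.3],[-0.3,0,0,0,0.3],[0,0,0,0,0.3]])

```text
time: 19.75
eef_pos: [0.5936, -0.184, 0.0666]
tcp_rot: [0.12, 0.698, -0.12, 0.696]
contact_force: [1.0, 0.7, -0.8]
opening: 0.631
```

drive_tool(steps=[[-0.6,0,0,0,0.3],[-0.8,0,0,0,0.3],[-0.8,0,0,0,0.3],[-0.75,0,0,0,0.3],[0,0,0,0,0.3],[0,0,0,0,0.3],[0,0,0,0,0.3],[0,0,0,0,0.3]])

```text
time: 20.55
eef_pos: [0.5944, -0.1841, 0.0966]
tcp_rot: [0.12, 0.697, -0.12, 0.697]
contact_force: [0.5, -0.1, -0.8]
opening: 0.632
```

Run:
```python
from h import *
st=readout.get_state();p=st['eef_pos'];print(st['time'],p,st['contact_force'],st['wrist_torque'],st['opening'],np.abs(st['dq']).max())
for n,cols,r0,r1 in(('side',(272,276,284,290),100,175),('scene',(178,184,190,196),145,228)):
    c=shot(n,n+'12.png')
    for u in cols:print(n,u,r0,c['frame'][r0:r1,u,0].tolist())
    print('cap top/bot proj',[np.round(proj(c,[.595,-.184,z]),1).tolist() for z in(.153,.131,.106,.082)])
    o=cv2.imread('pics/%s11.png'%n).astype(int);d=np.abs(o-c['frame'][:,:,::-1]).max(2)
    print('body change',(d[152:164,272:292] if n=='side' else d[200:213,178:196]).mean())
    h=cv2.cvtColor(c['frame'],cv2.COLOR_RGB2GRAY)
    v=158 if n=='side' else 205; x=262 if n=='side' else 166
    print('row',v,x,'now',h[v,x:x+42].tolist(),'\nwas',cv2.cvtColor(o.astype(np.uint8),cv2.COLOR_BGR2GRAY)[v,x:x+42].tolist())
```

```text
20.55 [ 0.59439344 -0.18412525  0.09658376] [ 0.45738366 -0.12863469 -0.77061152] [0.01094038 0.02930401 0.05505953] 0.6322910211792363 0.001599587194130527
side 272 100 [29, 36, 24, 31, 21, 32, 32, 29, 82, 89, 60, 29, 33, 31, 29, 75, 147, 165, 166, 161, 167, 170, 165, 172, 169, 169, 166, 165, 164, 161, 159, 159, 162, 157, 154, 161, 160, 155, 159, 153, 142, 136, 117, 79, 51, 56, 38, 54, 58, 65, 62, 63, 61, 66, 63, 64, 61, 60, 61, 60, 68, 55, 64, 61, 60, 57, 51, 39, 39, 37, 40, 38, 38, 35, 43]
side 276 100 [29, 24, 29, 25, 28, 21, 27, 32, 23, 27, 32, 19, 26, 30, 31, 34, 27, 30, 36, 32, 28, 29, 33, 36, 31, 31, 32, 31, 38, 117, 153, 110, 60, 52, 85, 109, 101, 75, 58, 58, 58, 61, 59, 55, 60, 58, 52, 42, 58, 59, 57, 57, 59, 62, 60, 60, 60, 64, 57, 61, 59, 57, 64, 58, 63, 60, 63, 46, 39, 42, 38, 41, 36, 40, 40]
side 284 100 [23, 28, 31, 26, 27, 25, 19, 21, 122, 141, 142, 110, 65, 60, 57, 58, 57, 58, 55, 54, 60, 55, 37, 31, 36, 33, 36, 30, 28, 28, 33, 29, 27, 30, 43, 58, 61, 59, 62, 65, 59, 64, 59, 62, 60, 60, 60, 63, 36, 57, 58, 57, 61, 57, 62, 65, 60, 59, 60, 64, 63, 62, 59, 55, 58, 66, 6
[... 2023 characters left out ...]
, 60, 65, 74, 77, 76, 77, 77, 76, 77, 76, 75, 73, 65, 59, 61, 63, 79, 109, 119, 126, 119, 84, 49, 54, 62, 66, 71, 71, 72, 72, 72, 71, 71, 71, 71, 71, 70, 71, 71, 71, 71, 71, 71, 71, 70, 65, 48, 35, 33, 33, 34, 65, 122, 161, 168]
cap top/bot proj [[183.2, 162.3], [184.0, 170.5], [184.8, 179.5], [185.6, 187.9]]
body change 5.521367521367521
row 205 166 now [40, 23, 18, 18, 18, 19, 20, 25, 40, 51, 55, 57, 60, 63, 64, 67, 67, 68, 67, 68, 68, 68, 67, 67, 67, 67, 67, 68, 67, 67, 68, 68, 67, 65, 56, 33, 20, 29, 50, 67, 73, 103] 
was [43, 24, 18, 17, 20, 20, 21, 24, 40, 51, 54, 57, 61, 62, 64, 65, 66, 63, 59, 60, 60, 60, 59, 60, 60, 60, 60, 59, 59, 61, 61, 66, 67, 64, 54, 33, 21, 29, 50, 65, 70, 72]
```

```bash
python3 -c "
from h import *
print(sign_off())"
```

```text
the job is handed in; nothing more can be done
None
```

The job is handed in at about 21 s of the 58 s limit. The cap is held still above the caddy, and the caddy stands in its stand. `sign_off` gave no verdict, so this rests on my own checks.

**What I did:**
- I tipped the caddy upright by its cap with an arc move, then set it in the stand and let go with the cap closed.
- I then regripped the cap, turned it about 72° anticlockwise and lifted it straight off by about 39 mm. That should put its lower edge about 25 mm above the neck, calculated from the lift.

**Last checks:**
- **Cap:** the jaw opening is 0.632, the same as when the cap was gripped. The force on the tool is only about -0.8 N, so the cap has come free, and the joints are at rest.
- **Caddy:** its shoulder and body edges are at the same pixels as before unscrewing, so it did not move.
- **Home in the stand:** the floor contact height matched (0.0545 against 0.0485 + 0.006), and the socket walls pushed back on all four sides.

**What failed or disagreed:**
- My first upright grasp closed on the cap's top edge and missed. The real fingertips sit well behind the nominal TCP when open.
- The scene camera put the stand up to about 1 cm away from where the side and wrist cameras put it. I settled this by feel in the socket.
- I had used all 12 pictures before the caddy went into the stand, so everything after that was checked only by numbers, and I did not check the bystanders again at the end.

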